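Lock the sample carousel with its spring clip

ROBOT

A 6-joint arm with a two-finger parallel gripper is mounted at the origin on a cart in front of the work surface, level with it; the furniture and walls round the work are solid. World frame = base frame: x ahead of the robot, y to its left, z up, the work surface at z = 0. Lengths are in m, angles in rad, forces in N, time in s.
With the tool pointing down it reaches from about 0.3 to 0.85 m from the base axis. Payload 4.2 kg.
Tool frame: the origin (TCP) lies midway between the tips of the shut fingers; the grasp point (between the pads) lies 19 mm behind it (manip.grip_point_offset is the distance from the TCP to the grasp point, in m); z points along the fingers, y is the direction in which the jaws open and shut (so a half turn about z gives the same grasp; the last joint's range is limited). The gripper opens to 91 mm and grips with 3 to 60 N. Pads are 32 mm wide; open, the fingers measure 118 mm over their backs; the gripper's body (76 mm by 178 mm) begins 60 mm behind the grasp point.
Start: joints at [-0.02, 0.32, 1.565, -0, 1.257, -0.02], TCP at [0.575, 0, 0.214] pointing down, gripper open.
Joint ranges: [-3.11, 3.11], [-0.84, 2.01], [0.21, 2.61], [-1.34, 4.49], [0.05, 2.63], [-2.56, 2.56]. Speed limits (rad/s): [2.57, 2.57, 3.14, 3.14, 3.14, 3.14].

INTERFACE

Orientations are given as a unit quaternion [x, y, z, w].
In Python, from rig import manip, imaging gives the robot as it stands.
- The arm moves only by the tool arm_command, never from a script. Its argument "series" is a list of rows, each an object with "grip": the closure in counts, from 0 (fully open) to 255 (shut); "linear": the shift along the tool's x, y, z in cm, a list of three; "roll": the turn about the tool's z in units of 6 degrees (1.0 is 6 degrees). In form: [{"grip": grip, "linear": [dx, dy, dz], "roll": roll}, ...]. A call has 1 to 8 rows; each row shifts and turns the commanded pose from where the row before left it, along the tool's axes as they then stand; what a row does not reach is not made up. A row lasts 1/10 s, in which the tool goes at most 50 mm and 8.59 degrees, less where a joint would pass 70% of its speed; a pose out of reach is approached as far as the arm can. A call with a gripper value outside its range is refused whole. The fingers move at their own pace and stop on an object; "newtons" is the grip in N (left out, the last holds). Time passes only in rows, so rows that do not move let the fingers close. It gives the time, the measured TCP pose, the force and the opening at its end, in the units of the state.
- manip.get_state(): the state, without advancing time (a new reading comes with each control period).
- imaging.snapshot(name): name is "scene" or "side" or "wrist"; returns a dict with "frame" (420x560x3 uint8, blue, green, red), "fov_y" (degrees; the focal length in pixels is half the picture's height over the tangent of half this angle, whatever the lens; pixels are square), "cx", "cy" (the principal point, pixels), "rvec" (rotation vector, rad) and "tvec" (3), from world to camera coordinates, as OpenCV has them. Camera axes: x right, y down, z forward; pixel columns grow to the right and rows downward; lengths in m; the calibration is good to about 2 mm. The wrist camera is an equidistant fisheye: a pixel r from the principal point sees the ray r / f radians off the axis. A picture is of the moment at which its call begins. There is no depth.
- manip.close_job(): hands the job in, once; it reports no verdict.
Trained networks look in a picture, given as the dict that the camera call returned (one of the last four; its "shot" number tells which), for a name from the list of things; names that differ only in an ending like _2 or _b are one class to them, and where a whole thing is asked for, a point or a joint stands for the part that bears it (a point fixed in the world has none). Each returns a list of dicts, best first, with "conf" (0 to 1); they miss things now and then, are a little off and sometimes report something else, mostly with a low value. They report only what shows in the picture. A call takes as long as a camera call.
- imaging.boxes_of(thing, picture): "pixel" ([column, row] in pixels, amid what is visible of it).
- imaging.mark_of(thing, picture): "pixel" ([column, row] in pixels: a listed point, or the origin of a listed thing).
The state is a dict: "time": time; "qpos": joint angles; "qvel": joint speeds; "effort": joint torques, N m; "tcp_pos": TCP position; "orientation": TCP orientation; "contact_force": force on the tool from outside, world axes, zero at the start; "moment": the same for the moment, N m; "opening": finger opening in m.
Only numpy, scipy, OpenCV 4.12 (cv2) and the standard library are available. Lean on these libraries where they do the work, as an engineer would, in place of code of your own. Each camera call takes 0.05 s, during which the arm holds its last target. There are 200 camera calls.

TASK

The sample carousel has been put back on its spindle, but its retaining clip is still off. Take the spring clip that fits (the smaller of the two U-shaped steel clips on the bench), lay it flat on the turntable in the carousel's open gap with its mouth towards the spindle and let go of it there, then push it from behind between the guide rails until it snaps fully home round the spindle's groove. Leave the larger clip, the blood tubes in the carousel and everything else on the bench as they are.

Things in the scene. Friction and masses are not known exactly. Their poses are not given: they have to be found in the camera images.
- carousel: Sample carousel fixed to the bench: white drum 216 mm across, grey turntable 206 mm across, its top 40 mm above the bench; it does not turn. Origin under its centre, z up, x the way the clip is pushed home. 12 white tube wells, 22 mm across and 26 mm high, in a ring of 88 mm radius, none within 56 degrees of -x (the open gap, at the front).
- spindle_seat (a point): Point on the spindle's axis at the turntable's top; x is the way the clip is pushed home. Steel spindle, upward from here: groove 30 mm across, 13.5 mm high; collar 42 mm across up to 24 mm; stub up to 35 mm. Two aluminium guide rails, 10 mm high, along x: inner faces at y = +-33.5 mm from x = -44 to -8 mm, flared ends out to x = -52 mm.
- clip_back (a point): The clip to be fitted: steel U, 67 mm long, 62 wide, 10 thick, 0.11 kg. This point: centre of its rigid cross-piece (closed end of the U), 9 mm above its underside; x to the mouth, z up. Cross-piece 62 mm wide along y (can be gripped across it), 19 mm deep along x, so its flat rear face is 9.5 mm behind; the rear 8 mm is turned up to 17 mm high.
- clip_bore (a point): The same clip's bore centre at its underside, 26.5 mm ahead (+x) of clip_back; same axes. Home: this point on the spindle's axis (about 2 mm play), x along that of spindle_seat, flat on the turntable. The noses meet the spindle 26 mm short of home, are widest apart at 15 mm short, then snap round it; pushing takes 10 to 18 N.
- clip: The same clip as a whole (origin and axes as clip_bore). Its two curved spring arms are at most 52 mm apart outside (57 at the flared tips), 34 to 36 mm inside, and reach 31 mm ahead of the bore centre; rounded, slippery noses 15 mm ahead of it leave a mouth of 23 mm. Do not lift it by the arms.
- clip_arm_l (a joint): Spring arm on the clip's +y side: 0 at rest, grows as it is spread, about 0.08 as its nose passes the spindle, back to 0 when snapped home; about 3.2 N m per rad.
- clip_arm_r (a joint): Spring arm on the clip's -y side: the same.
- big_clip_bore (a point): Bore centre, at the underside, of a larger clip of the same shape that belongs to another machine: 91 mm long, 84 wide, 10 thick, 17 at the turned-up rear edge; too wide to hold here. x to its mouth; it reaches 49 mm behind and 42 mm ahead. One clip lies left of the carousel, the other right of it.
- sample_a: Capped blood tube, 16 mm across, 102 mm long, standing loosely in a well of the carousel; origin at its lower end, 43 mm above the bench (top at 145 mm). Obstacle, z along the tube.
- sample_b: Capped blood tube, 16 mm across, 102 mm long, standing loosely in a well of the carousel; origin at its lower end, 43 mm above the bench (top at 145 mm). Obstacle, z along the tube.
- sample_c: Capped blood tube, 16 mm across, 102 mm long, standing loosely in a well of the carousel; origin at its lower end, 43 mm above the bench (top at 145 mm). Obstacle, z along the tube.
- cup: Bystander on the bench: closed specimen cup with an orange lid, 64 mm across, 72 mm tall; origin at the centre of its underside.
- strip_tub: Bystander on the bench: white test-strip tub with an orange cap, 40 mm across, 108 mm tall; origin at the centre of its underside.
- coplin: Bystander on the bench: glass staining jar with lid, 48 x 56 x 106 mm; origin at the centre of its underside.
- marker_pen: Bystander on the bench: black marker pen lying along its y axis, 136 mm long, 16 mm high; origin at the centre of its underside.
- dish: Bystander on the bench: closed petri dish, 58 mm across, 15 mm high; origin at the centre of its underside.
- pad: Bystander on the bench: yellow note pad, 76 x 76 x 14 mm; origin at the centre of its underside.
- tally_counter: Bystander on the bench: round hand tally counter lying on its back, 53 x 68 x 21 mm; origin at the centre of its underside.
- open_cup: Bystander on the bench: clear empty specimen cup, 62 mm across, 68 mm tall; origin at the centre of its underside.
- tape: Bystander on the bench: roll of tape lying flat, 62 mm across, 19 mm high; origin at the centre of its underside.

How it is judged:
By the outcome, as a careful person would: the job done as asked, in the order asked, and still so for the second after the job is handed in, with the robot touching nothing.
It also fails if it takes over 51 s, if anything falls off the work surface, if the arm or the gripper's body presses on something with over 40 N, if the wrist force passes 120 N, or if a joint passes its speed limit or range.

## Working session

There is one attempt and no reset: what is moved stays moved. The work goes in short steps, Python scripts to look and compute and a tool call to move; the robot and the scene stay as the last step left them, time stands still between calls to the robot, and variables do not carry over. Pictures are saved under pics/ and viewed, about 8 in all and at most 12, crops included, and the job is handed in when it is done.

Besides the shell and the picture viewer there is one more tool, called after ">>>" as name(argument=value, ...), one argument or row to a line, values as JSON. arm_command: Moves the arm, as the interface text tells. Its arguments: {"type":"object","properties":{"series":{"type":"array"},"newtons":{"type":"number"}},"required":["series"]}

```bash
ls; mkdir -p pics
cat > h.py <<'E'
import numpy as np, cv2
from scipy.spatial.transform import Rotation as R
from rig import manip, imaging
def ray(p,px):
    h,w=p["frame"].shape[:2]; f=h/2/np.tan(np.radians(p["fov_y"])/2)
    u=(np.array(px)-[p["cx"],p["cy"]])/f
    if p.get("name")=="wrist":
        r=np.hypot(*u); d=np.array([*(u/r*np.sin(r) if r>0 else u),np.cos(r)])
    else: d=np.array([*u,1.])
    M=R.from_rotvec(np.ravel(p["rvec"])).as_matrix()
    return -M.T@np.ravel(p["tvec"]), M.T@d
def onz(p,px,z):
    o,d=ray(p,px); return o+d*(z-o[2])/d[2]
def snap(n):
    p=imaging.snapshot(n); p["name"]=n; return p
E
python3 - <<'E'
from h import *
s=manip.get_state(); print(s["tcp_pos"],s["orientation"],s["opening"],s["contact_force"],manip.grip_point_offset)
zs=dict(spindle_seat=.04,clip_back=.009,clip_bore=0,big_clip_bore=0)
for n in ["scene","side","wrist"]:
    p=snap(n); cv2.imwrite(f"pics/{n}0.png",p["frame"]); print(n,[k for k in p],p["fov_y"],p["shot"])
    for t,z in zs.items():
        for d in imaging.mark_of(t,p)[:2]: print(t,np.round(d["pixel"]),round(d["conf"],2),onz(p,d["pixel"],z).round(3))
    if n=="scene":
        for t in "sample_a cup strip_tub coplin marker_pen dish pad tally_counter open_cup tape".split():
            for d in imaging.mark_of(t,p)[:3]: print(t,np.round(d["pixel"]),round(d["conf"],2),onz(p,d["pixel"],.043 if t=="sample_a" else 0).round(3))
cv2.imwrite("pics/a.png",np.vstack([cv2.resize(cv2.hconcat([cv2.imread("pics/scene0.png"),cv2.imread("pics/side0.png")]),(800,300)),cv2.resize(cv2.hconcat([cv2.imread("pics/wrist0.png"),cv2.imread("pics/wrist0.png")]),(800,300))]))
E
```

```text
pics
[5.74484835e-01 4.71659241e-06 2.13124476e-01] [ 7.07120380e-01  7.07092626e-01 -6.11846796e-04 -6.41652943e-04] 0.09120590151934317 [ 0.24443102  0.18585135 -0.62946262] 0.0188
scene ['frame', 'fov_y', 'cx', 'cy', 'rvec', 'tvec', 'shot', 'name'] 44.63154532465228 1
spindle_seat [290. 212.] 0.89 [0.509 0.    0.04 ]
spindle_seat [205. 166.] 0.44 [0.467 0.428 0.04 ]
clip_back [335. 265.] 0.6 [ 0.454 -0.259  0.009]
clip_back [205. 165.] 0.43 [0.492 0.466 0.009]
clip_bore [211. 170.] 0.46 [0.496 0.437 0.   ]
clip_bore [291. 213.] 0.22 [0.538 0.025 0.   ]
big_clip_bore [336. 262.] 0.7 [ 0.472 -0.249  0.   ]
sample_a [284. 193.] 0.57 [0.563 0.089 0.043]
sample_a [311. 199.] 0.54 [ 0.612 -0.005  0.043]
sample_a [316. 211.] 0.46 [ 0.575 -0.065  0.043]
cup [367. 254.] 0.65 [ 0.575 -0.297  0.   ]
strip_tub [404. 273.] 0.62 [ 0.592 -0.438  0.   ]
coplin [424. 292.] 0.84 [ 0.572 -0.528 -0.   ]
marker_pen [332. 297.] 0.62 [ 0.355 -0.335 -0.   ]
dish [298. 260.] 0.75 [ 0.392 -0.152  0.   ]
pad [176. 166.] 0.71 [0.41  0.556 0.   ]
pad [207. 200.] 0.69 [0.369 0.303 0.   ]
tally_counter [232. 218.] 0.5 [0.369 0.16  0.   ]
open_cup [254. 174.] 0.55 [0.599 0.291 0.   ]
open_cup [235. 216.] 0.38 [0.383 0.156 0.   ]
tape [206. 166.] 0.67 [0.496 0.468 0.   ]
tape [175. 166.] 0.4 [0.407 0.555 0.   ]
side ['frame', 'fov_y', 'cx', 'cy', 'rvec', 'tvec', 'shot', 'name'] 51.152877225548295 2
spindle_seat [272. 208.] 0.82 [ 0.534 -0.008  0.04 ]
clip_back [245. 295.] 0.51 [0.501 0.474 0.009]
clip_bore [247. 290.] 0.44 [0.505 0.44  0.   ]
clip_bore [302. 247.] 0.44 [0.376 0.175 0.   ]
big_clip_bore [300. 193.] 0.64 [ 0.464 -0.229  0.   ]
big_clip_bore [236. 259.] 0.57 [0.591 0.292 0.   ]
wrist ['frame', 'fov_y', 'cx', 'cy', 'rvec', 'tvec', 'shot', 'name'] 65.70646984690485 3
spindle_seat [229. 184.] 0.65 [0.515 0.002 0.04 ]
```

Run:
```python
import cv2
a=cv2.imread("pics/scene0.png")[120:330,130:460];b=cv2.imread("pics/side0.png")[120:400,180:400]
a=cv2.resize(a,(470,300));b=cv2.resize(b,(330,420))
import numpy as np
c=np.zeros((600,800,3),np.uint8);c[:300,:470]=a;c[:420,470:]=b;c[300:,:400]=cv2.resize(cv2.imread("pics/wrist0.png"),(400,300))
cv2.imwrite("pics/b.png",c)
```

```text
(no output)
```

View pics/b.png

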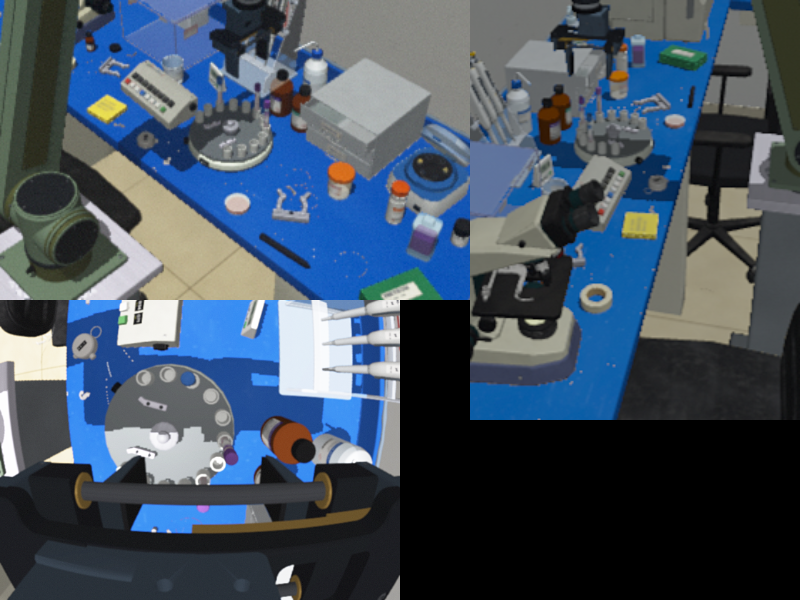

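Run:
```python
import cv2,numpy as np
a=cv2.imread("pics/scene0.png")[70:230,140:300];b=cv2.imread("pics/side0.png")[180:400,150:330]
c=np.zeros((490,800,3),np.uint8);c[:400,:400]=cv2.resize(a,(400,400),interpolation=3);c[:,400:]=cv2.resize(b,(400,490),interpolation=3)
cv2.imwrite("pics/c.png",c)
```

```text
(no output)
```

View pics/c.png

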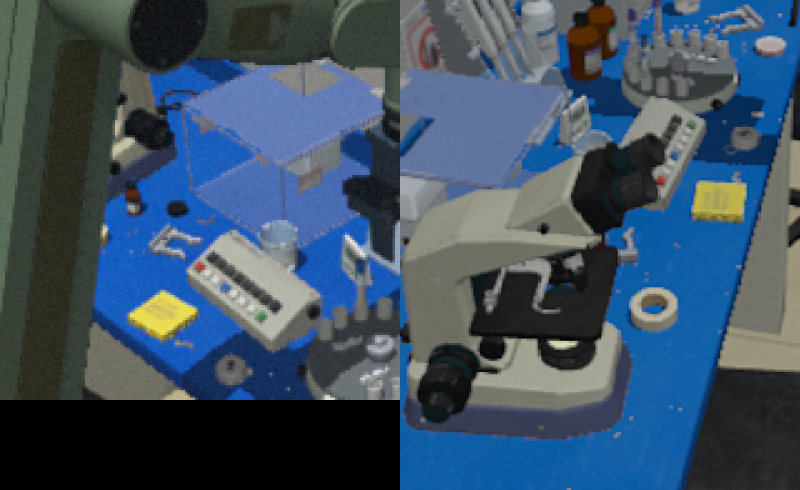

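>>> arm_command(
  series=[
    {"grip": 0, "linear": [4, -0.8, -0.5], "roll": 0},
    {"grip": 0, "linear": [4, -0.8, -0.5], "roll": 0},
    {"grip": 0, "linear": [4, -0.8, -0.5], "roll": 0},
    {"grip": 0, "linear": [4, -0.8, -0.5], "roll": 0},
    {"grip": 0, "linear": [4, -0.8, -0.5], "roll": 0},
    {"grip": 0, "linear": [4, -0.8, -0.5], "roll": 0},
    {"grip": 0, "linear": [4, -0.8, -0.5], "roll": 0},
    {"grip": 0, "linear": [4, -0.8, 0], "roll": 0},
  ],
)

```text
time: 2.05
tcp_pos: [0.5108, 0.3218, 0.2499]
orientation: [0.707, 0.707, 0.001, 0.0]
contact_force: [0.6, -0.1, 0.1]
opening: 0.0909
```

>>> arm_command(
  series=[
    {"grip": 0, "linear": [4, -0.8, 0], "roll": 0},
    {"grip": 0, "linear": [0, 0, 0], "roll": 0},
    {"grip": 0, "linear": [0, 0, 0], "roll": 0},
    {"grip": 0, "linear": [0, 0, 0], "roll": 0},
  ],
)

```text
time: 2.45
tcp_pos: [0.5032, 0.3591, 0.2489]
orientation: [0.707, 0.707, -0.0, 0.0]
contact_force: [0.1, -0.1, -0.7]
opening: 0.0912
```

Run:
```python
from h import *
p=snap("wrist")
for t,z in dict(clip_back=.009,clip_bore=0,big_clip_bore=0).items():
    for d in imaging.mark_of(t,p)[:2]: print(t,np.round(d["pixel"],1),round(d["conf"],2),onz(p,d["pixel"],z).round(4))
s=manip.get_state();print(s["tcp_pos"],s["orientation"],s["time"],ray(p,[280,210]))
cv2.imwrite("pics/d.png",p["frame"])
```

```text
clip_back [275.1  89.7] 0.91 [0.4919 0.4682 0.009 ]
clip_back [192.7 204.3] 0.37 [0.3805 0.3209 0.009 ]
clip_bore [285.5 105.4] 0.66 [0.5049 0.4486 0.    ]
[0.50343577 0.35891594 0.24921032] [7.07687432e-01 7.06525635e-01 1.20632321e-04 1.06937678e-04] 2.65 (array([0.50326236, 0.42711896, 0.41997142]), array([-0.01306321, -0.267206  , -0.96355088]))
```

View pics/d.png

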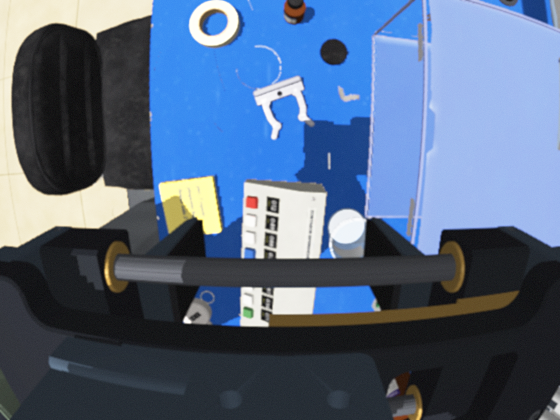

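>>> arm_command(
  series=[
    {"grip": 0, "linear": [0.9, 1.0, 3], "roll": 0},
    {"grip": 0, "linear": [1.0, 1.1, 4], "roll": -1.1},
    {"grip": 0, "linear": [0, 0, 1], "roll": -1.1},
    {"grip": 0, "linear": [0, 0, 0], "roll": -1.1},
    {"grip": 0, "linear": [0, 0, 0], "roll": 0},
    {"grip": 0, "linear": [0, 0, 0], "roll": 0},
    {"grip": 0, "linear": [0, 0, 0], "roll": 0},
  ],
)

```text
time: 3.35
tcp_pos: [0.5244, 0.3789, 0.1697]
orientation: [0.576, 0.818, 0.001, 0.0]
contact_force: [-0.7, -0.2, -0.0]
opening: 0.0913
```

Run:
```python
from h import *
p=snap("wrist")
for t,z in dict(clip_back=.009,clip_bore=0).items():
    for d in imaging.mark_of(t,p)[:2]: print(t,np.round(d["pixel"],1),round(d["conf"],2),onz(p,d["pixel"],z).round(4))
s=manip.get_state();print(s["tcp_pos"],R.from_quat(s["orientation"]).as_matrix().round(3),s["time"],s["qpos"],ray(p,[280,210])[0])
cv2.imwrite("pics/e.png",cv2.resize(p["frame"][0:250,150:450],(780,650),interpolation=3)[:600])
```

```text
clip_back [287.1  99.4] 0.94 [0.4964 0.4658 0.009 ]
clip_bore [291.8 121.4] 0.91 [0.5087 0.4464 0.    ]
[0.52416905 0.37899113 0.16948427] [[-0.338  0.941  0.001]
 [ 0.941  0.338  0.001]
 [ 0.     0.001 -1.   ]] 3.5 [ 6.08260866e-01  4.60098760e-01  1.45744004e+00 -4.84936276e-05
  1.22307762e+00  2.63603014e-01] [0.50113292 0.44258054 0.34084853]
```

View pics/e.png

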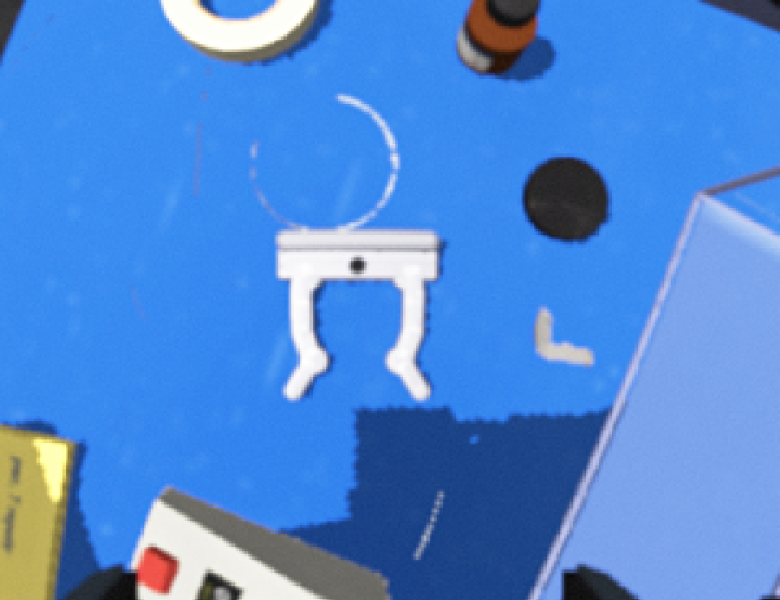

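Run:
```python
from h import *
p=snap("wrist"); s=manip.get_state(); M=R.from_quat(s["orientation"]).as_matrix()
f=lambda x,y,z: onz(p,[150+x/2.6,y/2.6],z)
P={}
for n,x,y,z in [("fl",277,279,.01),("fr",440,279,.01),("rl",278,232,.017),("rr",439,232,.017),("dot",358,265,.01),("tl",293,395,.008),("tr",425,395,.008),("boxbot",700,195,0),("boxbot2",540,580,0),("ctr",165,488,.05),("ctr2",385,570,.05)]:
    w=f(x,y,z); P[n]=w; print(n,w.round(4),(M.T@(w-s["tcp_pos"])*100).round(2))
g=lambda v: np.degrees(np.arctan2(v[1],v[0]))
print(np.linalg.norm(P["fl"]-P["fr"]),g(P["fr"]-P["fl"]),g(P["rr"]-P["rl"]),g(P["tr"]-P["tl"]), g(P["tl"]+P["tr"]-P["fl"]-P["fr"]))
```

```text
fl [0.4698 0.448  0.01  ] [ 8.33 -2.79 15.94]
fr [0.5291 0.4695 0.01  ] [ 8.34  3.52 15.94]
rl [0.4647 0.4651 0.017 ] [10.11 -2.69 15.24]
rr [0.522  0.4859 0.017 ] [10.13  3.4  15.24]
dot [0.4975 0.4636 0.01  ] [ 8.86  0.34 15.94]
tl [0.4907 0.4069 0.008 ] [ 3.75 -2.21 16.14]
tr [0.5397 0.4245 0.008 ] [ 3.76  2.99 16.14]
boxbot [0.6206 0.5475 0.    ] [12.59 14.77 16.95]
boxbot2 [0.6156 0.3676 0.    ] [-4.17  8.21 16.95]
ctr [0.4595 0.3652 0.05  ] [ 0.88 -6.56 11.93]
ctr2 [0.5436 0.3632 0.05  ] [-2.15  1.29 11.94]
0.06309906008356143 19.889707891750053 19.917563133006112 19.82584058309516 -69.91482806607549
```

>>> arm_command(
  series=[
    {"grip": 0, "linear": [3.1, 0.12, 1], "roll": 0},
    {"grip": 0, "linear": [3.1, 0.12, 2], "roll": 0},
    {"grip": 0, "linear": [3.1, 0.12, 3], "roll": 0},
    {"grip": 0, "linear": [0, 0, 4], "roll": 0},
    {"grip": 0, "linear": [0, 0, 3], "roll": 0},
    {"grip": 0, "linear": [0, 0, 1], "roll": 0},
    {"grip": 0, "linear": [0, 0, 0], "roll": 0},
    {"grip": 0, "linear": [0, 0, 0], "roll": 0},
  ],
)

```text
time: 4.35
tcp_pos: [0.497, 0.4684, 0.0307]
orientation: [0.575, 0.818, 0.002, 0.0]
contact_force: [0.4, 1.2, 1.3]
opening: 0.0912
```

>>> arm_command(
  series=[
    {"grip": 0, "linear": [0, 0, 1.5], "roll": 0},
    {"grip": 0, "linear": [0, 0, 1.0], "roll": 0},
    {"grip": 0, "linear": [0, 0, 0], "roll": 0},
    {"grip": 0, "linear": [0, 0, 0], "roll": 0},
  ],
)

```text
time: 4.75
tcp_pos: [0.4958, 0.4675, 0.0037]
orientation: [0.575, 0.818, -0.0, -0.0]
contact_force: [0.4, 0.1, -0.2]
opening: 0.091
```

>>> arm_command(
  series=[
    {"grip": 120, "linear": [0, 0, 0], "roll": 0},
    {"grip": 120, "linear": [0, 0, 0], "roll": 0},
    {"grip": 120, "linear": [0, 0, 0], "roll": 0},
    {"grip": 120, "linear": [0, 0, 0], "roll": 0},
    {"grip": 120, "linear": [0, 0, 0], "roll": 0},
    {"grip": 120, "linear": [0, 0, 0], "roll": 0},
  ],
  newtons=25,
)

```text
time: 5.35
tcp_pos: [0.496, 0.4678, 0.0042]
orientation: [0.575, 0.818, 0.0, 0.0]
contact_force: [0.2, -0.9, 2.0]
opening: 0.0615
```

>>> arm_command(
  series=[
    {"grip": 120, "linear": [0, 0, -2], "roll": 0},
    {"grip": 120, "linear": [0, 0, -4], "roll": 0},
    {"grip": 120, "linear": [0, 0, -4], "roll": 0},
    {"grip": 120, "linear": [0, 0, -4], "roll": 0},
    {"grip": 120, "linear": [0, 0, -4], "roll": 0},
    {"grip": 120, "linear": [-2, -0.5, -3], "roll": 0},
    {"grip": 120, "linear": [-3.6, -1, -2], "roll": 0},
    {"grip": 120, "linear": [-4, -1, 0], "roll": 0},
  ],
)

```text
time: 6.15
tcp_pos: [0.5059, 0.3695, 0.2373]
orientation: [0.574, 0.819, 0.003, 0.001]
contact_force: [0.9, -0.4, -1.4]
opening: 0.0619
```

>>> arm_command(
  series=[
    {"grip": 120, "linear": [-4, -1, 0], "roll": 0},
    {"grip": 120, "linear": [-4, -1, 0], "roll": 0},
    {"grip": 120, "linear": [-4, -1, 0], "roll": 0},
    {"grip": 120, "linear": [-4, -1, 0], "roll": 0},
    {"grip": 120, "linear": [-4, -1, 0], "roll": 0},
    {"grip": 120, "linear": [-4, -1, 0], "roll": 0},
    {"grip": 120, "linear": [-4, -1, 0], "roll": 0},
    {"grip": 120, "linear": [-4, -1, 0], "roll": 0},
  ],
)

```text
time: 6.95
tcp_pos: [0.5376, 0.0391, 0.2337]
orientation: [0.575, 0.818, -0.0, -0.0]
contact_force: [0.3, 0.3, -1.3]
opening: 0.0618
```

>>> arm_command(
  series=[
    {"grip": 120, "linear": [-2, 0, 0], "roll": -1.1},
    {"grip": 120, "linear": [-2, 0, 0], "roll": -1.2},
    {"grip": 120, "linear": [-2, 0, 0], "roll": -1.2},
    {"grip": 120, "linear": [-1, 0, 0], "roll": -1.2},
    {"grip": 120, "linear": [-1, 0, 0], "roll": -1.2},
    {"grip": 120, "linear": [-1, 0, 0], "roll": -1.2},
    {"grip": 120, "linear": [-1, 0, 0], "roll": -1.2},
    {"grip": 120, "linear": [0, 0, 0], "roll": -1.2},
  ],
)

```text
time: 7.75
tcp_pos: [0.5964, -0.0379, 0.2333]
orientation: [0.113, 0.994, -0.0, -0.0]
contact_force: [-0.9, -0.1, -2.1]
opening: 0.062
```

>>> arm_command(
  series=[
    {"grip": 120, "linear": [-1, 0, 0], "roll": 0},
    {"grip": 120, "linear": [0, 0, 0], "roll": 0},
    {"grip": 120, "linear": [0, 0, 0], "roll": 0},
  ],
)

```text
time: 8.05
tcp_pos: [0.6056, -0.0395, 0.2337]
orientation: [0.116, 0.993, 0.0, -0.0]
contact_force: [-0.2, 0.3, -1.4]
opening: 0.0619
```

Run:
```python
from h import *
p=snap("wrist")
for t,z in dict(spindle_seat=.04,carousel=0,sample_a=.043).items():
    for d in imaging.mark_of(t,p)[:3]: print(t,np.round(d["pixel"],1),round(d["conf"],2),onz(p,d["pixel"],z).round(4))
s=manip.get_state();print(s["tcp_pos"],R.from_quat(s["orientation"]).as_matrix().round(3),s["time"],s["opening"],ray(p,[280,210])[0])
cv2.imwrite("pics/f_raw.png",p["frame"]); cv2.imwrite("pics/f.png",cv2.resize(p["frame"][:315,70:490],(800,600),interpolation=3))
```

```text
spindle_seat [298.4 103.5] 0.64 [ 0.5219 -0.0042  0.04  ]
carousel [295.7 101.2] 0.94 [ 0.5165 -0.0045  0.    ]
carousel [501.3 118.2] 0.39 [0.5879 0.2866 0.    ]
sample_a [375.3 122.8] 0.96 [0.5608 0.0763 0.043 ]
sample_a [308.8 176.8] 0.9 [ 0.6048 -0.0114  0.043 ]
sample_a [250.1 163.9] 0.7 [ 0.5752 -0.0723  0.043 ]
[ 0.6053384  -0.03940162  0.23402308] [[-0.973  0.229 -0.   ]
 [ 0.229  0.973  0.   ]
 [ 0.     0.    -1.   ]] 8.25 0.06185237324685401 [ 0.53893986 -0.02450519  0.40481894]
```

View pics/f.png

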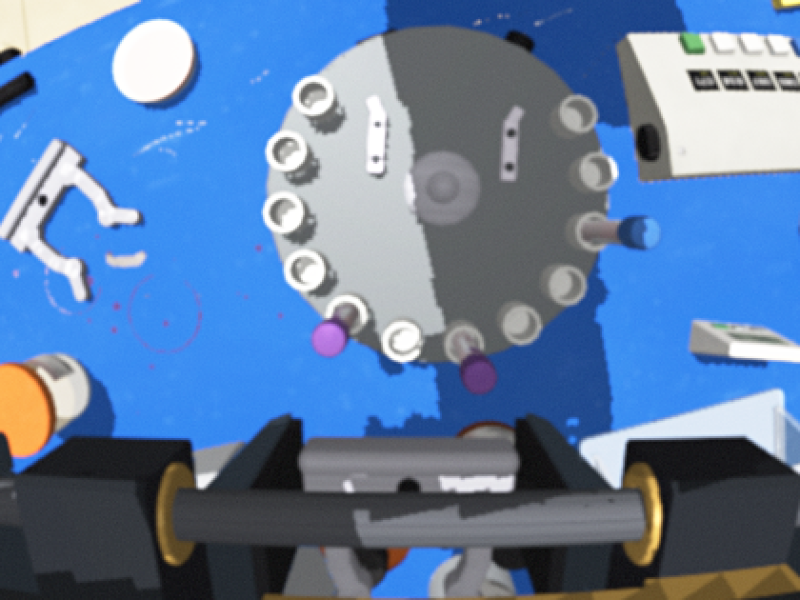

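Run:
```python
from h import *
from scipy.optimize import least_squares
p=snap("wrist"); s=manip.get_state(); M=R.from_quat(s["orientation"]).as_matrix()
f=lambda x,y,z: onz(p,[70+x/1.9048,y/1.9048],z)
W=[(316,96),(291,151),(284,213),(306,270),None,(403,340),None,(522,323),(567,285),None,(599,171),(577,113)]
I=[i for i in range(12) if W[i]]; P=np.array([f(*W[i],.066)[:2] for i in I]); a=np.radians(-124+np.array(I)*248/11)
def res(q): return (q[:2]+.088*np.c_[np.cos(a+q[2]),np.sin(a+q[2])]-P).ravel()
r=least_squares(res,[.52,0,-.2]); print(r.x, np.degrees(r.x[2]),(r.fun.reshape(-1,2)*1000).round(1).tolist())
c=r.x
Rz=np.array([[np.cos(c[2]),np.sin(c[2])],[-np.sin(c[2]),np.cos(c[2])]])
for n,x,y,z in [("railL in near",384,174,.05),("railL in far flare start",386,112,.05),("railR in near",502,180,.05),("railR in",504,122,.05),("stubtop",443,187,.075),("collar",441,187,.064)]:
    w=f(x,y,z); print(n,w.round(4),(Rz@(w[:2]-c[:2])*1000).round(1))
L=f(384,174,.05)-f(386,112,.05);Q=f(502,180,.05)-f(504,122,.05);print([np.degrees(np.arctan2(v[1],v[0])) for v in (L,Q)])
# held clip: hole dot
for n,x,y in [("lipL",300,455),("lipR",518,455),("dot",408,486)]:
    w=f(x,y,s["tcp_pos"][2]+.012); print(n,(M.T@(w-s["tcp_pos"])*1000).round(1))
# target TCP: clip_back at carousel x=-70.5
t=c[:2]+Rz.T@[-.0705,0]; print("target",t,"tool y yaw",np.degrees(np.arctan2(M[1,1],M[0,1])))
print(s["tcp_pos"],s["qpos"])
```

```text
[ 5.18630485e-01  1.63211131e-04 -2.83310723e-01] -16.232508733692647 [[-0.9, -0.7], [-0.9, -1.9], [-0.6, 0.2], [-0.1, -0.3], [1.0, 0.1], [1.3, 0.4], [0.3, 1.0], [-0.2, 0.1], [0.1, 1.2]]
railL in near [ 0.5025 -0.0298  0.05  ] [ -7.1 -33.3]
railL in far flare start [ 0.4674 -0.0204  0.05  ] [-43.4 -34.1]
railR in near [0.5204 0.0349 0.05  ] [-8.  33.8]
railR in [0.4874 0.0439 0.05  ] [-42.2  33.2]
stubtop [ 0.5189 -0.0008  0.075 ] [ 0.5 -0.9]
collar [ 0.518  -0.0011  0.064 ] [-0.2 -1.4]
[np.float64(-14.972765153787725), np.float64(-15.20763768196371)]
lipL [  8.5 -30.5 -12. ]
lipR [  8.5  29.8 -12. ]
dot [ -0.5  -0.6 -12. ]
target [0.45094095 0.01987049] tool y yaw 76.77658143313644
[ 0.60531937 -0.0394367   0.23405043] [-8.40325890e-02  3.58749402e-01  1.45483441e+00  2.81469463e-05
  1.32801284e+00 -1.42404349e+00]
```

>>> arm_command(
  series=[
    {"grip": 120, "linear": [0, 0, 0], "roll": 0.42},
    {"grip": 120, "linear": [3.3, 0.28, 0], "roll": 0},
    {"grip": 120, "linear": [3.3, 0.28, 0], "roll": 0},
    {"grip": 120, "linear": [3.3, 0.28, 0], "roll": 0},
    {"grip": 120, "linear": [3.3, 0.28, 0], "roll": 0},
    {"grip": 120, "linear": [3.3, 0.28, 3], "roll": 0},
    {"grip": 120, "linear": [0, 0, 4], "roll": 0},
    {"grip": 120, "linear": [0, 0, 3], "roll": 0},
  ],
)

```text
time: 9.1
tcp_pos: [0.449, 0.019, 0.1331]
orientation: [0.137, 0.991, 0.0, 0.0]
contact_force: [-0.0, 0.2, -1.8]
opening: 0.0615
```

>>> arm_command(
  series=[
    {"grip": 120, "linear": [0, 0, 1.5], "roll": 0},
    {"grip": 120, "linear": [0, 0, 1.5], "roll": 0},
    {"grip": 120, "linear": [0, 0, 0], "roll": 0},
    {"grip": 120, "linear": [0, 0, 0], "roll": 0},
    {"grip": 120, "linear": [0, 0, 0], "roll": 0},
  ],
)

```text
time: 9.6
tcp_pos: [0.4513, 0.0187, 0.105]
orientation: [0.137, 0.991, 0.0, 0.001]
contact_force: [-0.0, -0.2, -0.9]
opening: 0.0618
```

```bash
cat > tgt.py <<'E'
from h import *
# print tcp in carousel frame (mm) and tool yaw error
def rel():
    s=manip.get_state(); M=R.from_quat(s["orientation"]).as_matrix(); a=np.radians(-15.7); c=np.array([.5185,-.0005])
    v=np.array(s["tcp_pos"][:2])-c; u=[np.cos(a),np.sin(a)]; w=[-np.sin(a),np.cos(a)]
    print("car mm",round(v@u*1e3,1),round(v@w*1e3,1),"z",round(s["tcp_pos"][2]*1e3,1),"toolx yaw",np.degrees(np.arctan2(-M[1,0],-M[0,0])).round(2),"F",np.round(s["contact_force"],1),"t",s["time"],"open",round(s["opening"],4))
E
python3 -c "
from tgt import *
rel()
a=snap('scene');b=snap('side')
A=cv2.resize(a['frame'][150:260,230:370],(400,314),interpolation=3);B=cv2.resize(b['frame'][150:260,210:350],(400,314),interpolation=3)
cv2.imwrite('pics/g.png',cv2.hconcat([A,B]))"
```

```text
car mm -69.9 0.3 z 105.0 toolx yaw -15.73 F [-0.  -0.2 -0.9] t 9.6 open 0.0618
```

View pics/g.png

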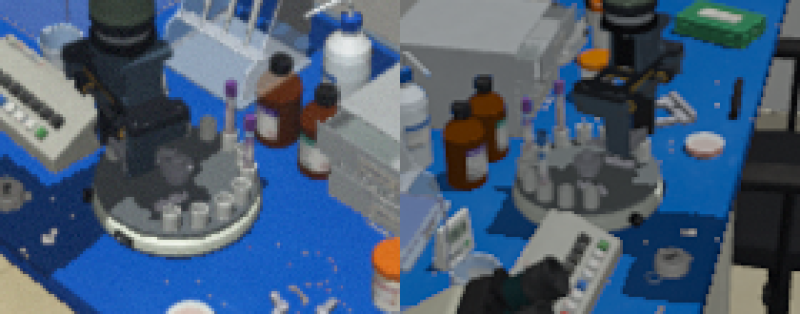

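>>> arm_command(
  series=[
    {"grip": 120, "linear": [0.1, 0, 2], "roll": 0},
    {"grip": 120, "linear": [0, 0, 2], "roll": 0},
    {"grip": 120, "linear": [0, 0, 1.2], "roll": 0},
    {"grip": 120, "linear": [0, 0, 0.5], "roll": 0},
    {"grip": 120, "linear": [0, 0, 0.3], "roll": 0},
    {"grip": 120, "linear": [0, 0, 0.1], "roll": 0},
    {"grip": 120, "linear": [0, 0, 0], "roll": 0},
    {"grip": 120, "linear": [0, 0, 0], "roll": 0},
  ],
)

```text
time: 10.5
tcp_pos: [0.4498, 0.0189, 0.0441]
orientation: [0.137, 0.991, 0.0, 0.001]
contact_force: [-3.2, -0.4, 5.5]
opening: 0.0616
```

```bash
python3 -c "
from tgt import *
rel()"
```

```text
car mm -71.3 0.1 z 44.1 toolx yaw -15.72 F [-3.2 -0.4  5.5] t 10.5 open 0.0616
```

>>> arm_command(
  series=[
    {"grip": 36, "linear": [0, 0, 0], "roll": 0},
    {"grip": 36, "linear": [0, 0, 0], "roll": 0},
    {"grip": 36, "linear": [0, 0, 0], "roll": 0},
    {"grip": 36, "linear": [0, 0, -0.5], "roll": 0},
    {"grip": 36, "linear": [0, 0, -1], "roll": 0},
    {"grip": 36, "linear": [0, 0, -2], "roll": 0},
    {"grip": 36, "linear": [0, 0, -2], "roll": 0},
    {"grip": 36, "linear": [0, 0, 0], "roll": 0},
  ],
)

```text
time: 11.3
tcp_pos: [0.4519, 0.0189, 0.1008]
orientation: [0.137, 0.991, 0.0, 0.003]
contact_force: [-0.4, -0.1, -0.4]
opening: 0.0781
```

```bash
python3 -c "
from tgt import *
rel()"
```

```text
car mm -69.4 0.7 z 100.8 toolx yaw -15.72 F [-0.4 -0.1 -0.4] t 11.3 open 0.0781
```

>>> arm_command(
  series=[
    {"grip": 36, "linear": [0, 0, -4], "roll": 0},
    {"grip": 36, "linear": [0, 0, -4], "roll": 0},
    {"grip": 120, "linear": [-3, 0, -4], "roll": 0},
    {"grip": 200, "linear": [-3, 0, 0], "roll": 0},
    {"grip": 255, "linear": [-3, 0, 0], "roll": 0},
    {"grip": 255, "linear": [-2, 0, 0], "roll": 0},
    {"grip": 255, "linear": [0, 0, 0], "roll": 0},
    {"grip": 255, "linear": [0, 0, 0], "roll": 0},
  ],
)

```text
time: 12.1
tcp_pos: [0.5546, -0.0108, 0.217]
orientation: [0.137, 0.991, -0.0, -0.001]
contact_force: [-0.4, -0.3, -1.0]
opening: 0.0332
```

Run:
```python
from tgt import *
rel(); p=snap("wrist")
for t,z in dict(spindle_seat=.04,clip_back=.049,clip_bore=.04).items():
    for d in imaging.mark_of(t,p)[:3]: print(t,np.round(d["pixel"],1),round(d["conf"],2),onz(p,d["pixel"],z).round(4))
cv2.imwrite("pics/i.png",cv2.resize(p["frame"][:240,120:440],(800,600),interpolation=3))
```

```text
car mm 37.6 -0.2 z 217.0 toolx yaw -15.74 F [-0.4 -0.3 -1. ] t 12.1 open 0.0332
spindle_seat [282.9 152.5] 0.97 [ 0.5192 -0.003   0.04  ]
clip_back [282.5  84.5] 0.92 [0.4498 0.0162 0.049 ]
clip_bore [288.  107.3] 0.87 [0.474  0.0154 0.04  ]
```

View pics/i.png

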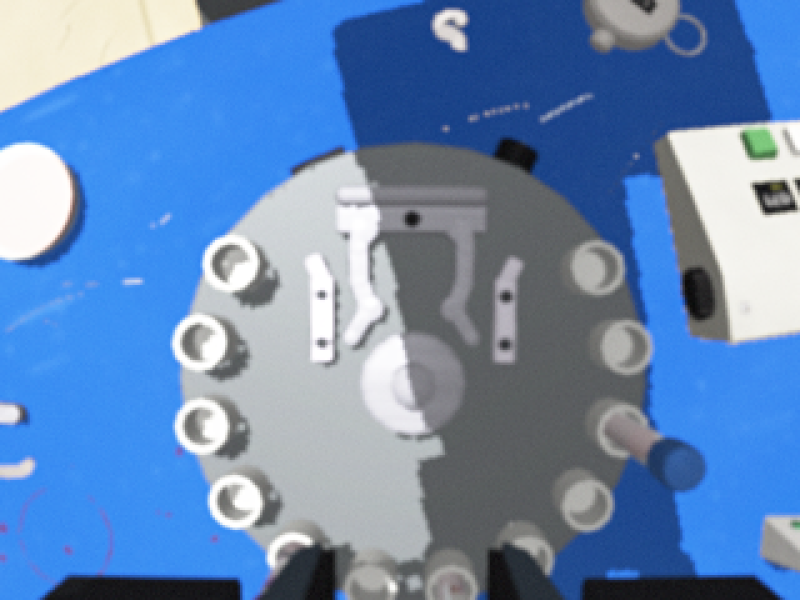

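>>> arm_command(
  series=[
    {"grip": 255, "linear": [3.6, 0, 0], "roll": 0},
    {"grip": 255, "linear": [3.6, 0, 0], "roll": 0},
    {"grip": 255, "linear": [3.6, 0, 0], "roll": 0},
    {"grip": 255, "linear": [3.6, 0, 0], "roll": 0},
    {"grip": 255, "linear": [0, 0, 4], "roll": 0},
    {"grip": 255, "linear": [0, 0, 4], "roll": 0},
    {"grip": 255, "linear": [0, 0, 4], "roll": 0},
    {"grip": 255, "linear": [0, 0, 0], "roll": 0},
  ],
)

```text
time: 13.1
tcp_pos: [0.4122, 0.0281, 0.0947]
orientation: [0.137, 0.991, -0.001, -0.005]
contact_force: [-0.9, -0.0, 0.4]
opening: 0.0002
```

>>> arm_command(
  series=[
    {"grip": 255, "linear": [0, 0, 0], "roll": 0},
    {"grip": 255, "linear": [0, 0, 0], "roll": 0},
  ],
)

```text
time: 13.3
tcp_pos: [0.4185, 0.0282, 0.0999]
orientation: [0.137, 0.991, 0.0, 0.002]
contact_force: [-0.2, 0.3, -0.2]
opening: 0.0007
```

```bash
python3 -c "
from tgt import *
rel()"
```

```text
car mm -104.1 0.6 z 99.9 toolx yaw -15.72 F [-0.2  0.3 -0.2] t 13.3 open 0.0007
```

>>> arm_command(
  series=[
    {"grip": 255, "linear": [0.3, 0, 2], "roll": 0},
    {"grip": 255, "linear": [0, 0, 2], "roll": 0},
    {"grip": 255, "linear": [0, 0, 1.2], "roll": 0},
    {"grip": 255, "linear": [0, 0, 0], "roll": 0},
    {"grip": 255, "linear": [0, 0, 0], "roll": 0},
    {"grip": 255, "linear": [0, 0, 0], "roll": 0},
  ],
)

```text
time: 13.9
tcp_pos: [0.4152, 0.029, 0.0473]
orientation: [0.137, 0.991, 0.0, 0.002]
contact_force: [-0.6, 0.6, -0.1]
opening: 0.0008
```

```bash
python3 -c "
from tgt import *
rel()"
```

```text
car mm -107.4 0.4 z 47.3 toolx yaw -15.72 F [-0.6  0.6 -0.1] t 13.9 open 0.0008
```

>>> arm_command(
  series=[
    {"grip": 255, "linear": [-0.4, -0.03, 0], "roll": 0},
    {"grip": 255, "linear": [-0.4, 0, 0], "roll": 0},
    {"grip": 255, "linear": [-0.4, 0, 0], "roll": 0},
    {"grip": 255, "linear": [-0.4, 0, 0], "roll": 0},
    {"grip": 255, "linear": [-0.4, 0, 0], "roll": 0},
    {"grip": 255, "linear": [-0.4, 0, 0], "roll": 0},
    {"grip": 255, "linear": [-0.4, 0, 0], "roll": 0},
    {"grip": 255, "linear": [-0.2, 0, 0], "roll": 0},
  ],
)

```text
time: 14.7
tcp_pos: [0.4419, 0.0207, 0.0458]
orientation: [0.137, 0.991, 0.0, -0.001]
contact_force: [-5.1, 2.5, 3.6]
opening: 0.0005
```

```bash
python3 -c "
from tgt import *
rel()"
```

```text
car mm -79.4 -0.3 z 45.8 toolx yaw -15.75 F [-5.1  2.5  3.6] t 14.7 open 0.0005
```

>>> arm_command(
  series=[
    {"grip": 255, "linear": [-0.3, 0, 0], "roll": 0},
    {"grip": 255, "linear": [-0.3, 0, 0], "roll": 0},
    {"grip": 255, "linear": [-0.3, 0, 0], "roll": 0},
    {"grip": 255, "linear": [-0.3, 0, 0], "roll": 0},
  ],
)

```text
time: 15.1
tcp_pos: [0.4469, 0.0183, 0.0452]
orientation: [0.137, 0.99, -0.0, -0.008]
contact_force: [-15.7, 6.1, 14.9]
opening: 0.0002
```

```bash
python3 -c "
from tgt import *
rel()"
```

```text
car mm -74.1 -1.2 z 45.2 toolx yaw -15.78 F [-15.7   6.1  14.9] t 15.1 open 0.0002
```

>>> arm_command(
  series=[
    {"grip": 255, "linear": [-0.3, 0.03, -0.1], "roll": 0},
    {"grip": 255, "linear": [-0.3, 0, 0], "roll": 0},
    {"grip": 255, "linear": [-0.3, 0, 0], "roll": 0},
  ],
)

```text
time: 15.4
tcp_pos: [0.464, 0.015, 0.0471]
orientation: [0.137, 0.991, 0.0, 0.001]
contact_force: [-0.2, -0.9, -0.5]
opening: 0.0007
```

```bash
python3 -c "
from tgt import *
rel()"
```

```text
car mm -56.7 0.2 z 47.1 toolx yaw -15.71 F [-0.2 -0.9 -0.5] t 15.4 open 0.0007
```

>>> arm_command(
  series=[
    {"grip": 255, "linear": [-0.3, 0, 0], "roll": 0},
    {"grip": 255, "linear": [-0.2, 0, 0], "roll": 0},
    {"grip": 255, "linear": [-0.2, 0, 0], "roll": 0},
  ],
)

```text
time: 15.7
tcp_pos: [0.4687, 0.0135, 0.0469]
orientation: [0.137, 0.991, 0.0, -0.001]
contact_force: [-5.5, 2.8, 4.7]
opening: 0.0006
```

```bash
python3 -c "
from tgt import *
rel()"
```

```text
car mm -51.7 -0.0 z 46.9 toolx yaw -15.76 F [-5.5  2.8  4.7] t 15.7 open 0.0006
```

>>> arm_command(
  series=[
    {"grip": 255, "linear": [-0.2, 0, 0], "roll": 0},
    {"grip": 255, "linear": [-0.2, 0, 0], "roll": 0},
    {"grip": 255, "linear": [0, 0, 0], "roll": 0},
  ],
)

```text
time: 16.0
tcp_pos: [0.4687, 0.0132, 0.0464]
orientation: [0.137, 0.991, 0.0, -0.005]
contact_force: [-10.9, 5.6, 8.5]
opening: 0.0003
```

```bash
python3 -c "
from tgt import *
rel()"
```

```text
car mm -51.6 -0.3 z 46.4 toolx yaw -15.78 F [-10.9   5.6   8.5] t 16.0 open 0.0003
```

>>> arm_command(
  series=[
    {"grip": 255, "linear": [1, 0, 0], "roll": 0},
    {"grip": 255, "linear": [2, 0, 0], "roll": 0},
    {"grip": 255, "linear": [1, 0, -2], "roll": 0},
    {"grip": 255, "linear": [0, 0, -4], "roll": 0},
    {"grip": 255, "linear": [0, 0, -4], "roll": 0},
    {"grip": 255, "linear": [0, 0, -4], "roll": 0},
    {"grip": 255, "linear": [-3, 0, -3], "roll": 0},
    {"grip": 255, "linear": [-3.5, 0, 0], "roll": 0},
  ],
)

```text
time: 16.8
tcp_pos: [0.5011, 0.0052, 0.2225]
orientation: [0.136, 0.991, 0.001, 0.006]
contact_force: [0.3, -0.3, 0.0]
opening: 0.0005
```

>>> arm_command(
  series=[
    {"grip": 255, "linear": [-3.5, 0, 0], "roll": 0},
    {"grip": 255, "linear": [-3, 0, 0], "roll": 0},
    {"grip": 255, "linear": [0, 0, 0], "roll": 0},
    {"grip": 255, "linear": [0, 0, 0], "roll": 0},
  ],
)

```text
time: 17.2
tcp_pos: [0.5603, -0.0124, 0.2164]
orientation: [0.137, 0.991, -0.0, -0.0]
contact_force: [-0.6, 0.1, 0.4]
opening: 0.0006
```

Run:
```python
from tgt import *
rel(); p=snap("wrist")
for t,z in dict(spindle_seat=.04,clip_back=.049,clip_bore=.04,sample_a=.043).items():
    for d in imaging.mark_of(t,p)[:3]: print(t,np.round(d["pixel"],1),round(d["conf"],2),onz(p,d["pixel"],z).round(4))
cv2.imwrite("pics/j.png",cv2.resize(p["frame"][:240,120:440],(800,600),interpolation=3))
```

```text
car mm 43.5 -0.2 z 216.4 toolx yaw -15.74 F [-0.6  0.1  0.4] t 17.2 open 0.0006
spindle_seat [282.5 147.6] 0.64 [ 0.52   -0.0036  0.04  ]
clip_back [284.9 122.1] 0.66 [0.4944 0.0062 0.049 ]
sample_a [362.  165.9] 0.9 [0.5613 0.0745 0.043 ]
sample_a [236.8 213.5] 0.53 [ 0.5757 -0.0721  0.043 ]
```

View pics/j.png

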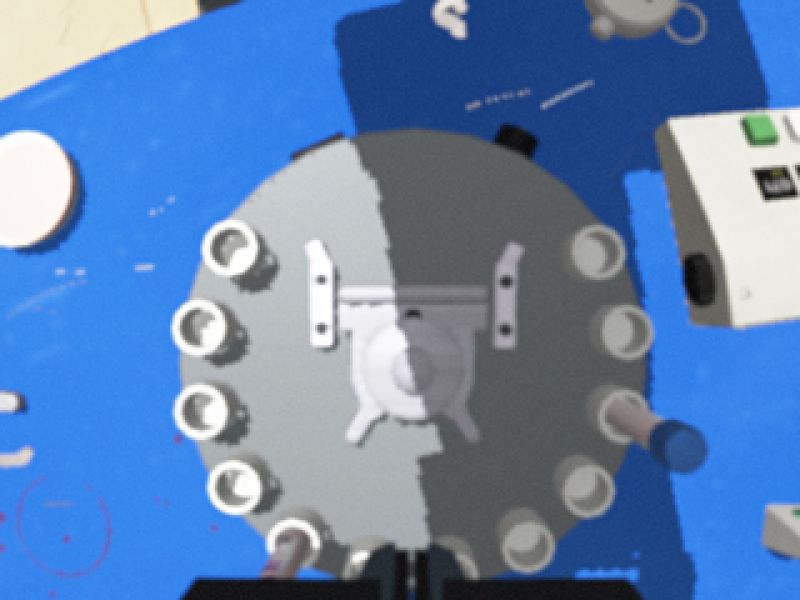

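```bash
python3 -c "
from rig import manip
print(manip.close_job())"
```

```text
the job is handed in; nothing more can be done
None
```

The smaller clip is snapped home round the spindle's groove, and the job is handed in at 17.3 s on the robot's clock.

I gripped the clip across its cross-piece and laid it flat in the carousel's gap, mouth towards the spindle. After letting go, I pushed it from behind with the shut fingers. The push built to about 17 N before it snapped through, and the clip then stopped firmly against a 12 N push.

- **Seating:** the fingers stopped at −51.6 mm along the push axis, where I expected about −52 mm for home. In the last picture the clip sits straight between the rails with its arms closed behind the spindle. The network put the clip's back 25 mm from the spindle axis, against a nominal 26.5 mm and about 2 mm of play.
- **Not found:** in that last picture the network did not report the clip's bore, so its position is inferred from the clip's back and the picture.
- **Vertical force:** while pushing, the wrist also read up to 15 N upwards, probably friction on the clip's rear face.
- **Tubes and larger clip:** two of the three tubes were re-detected within 2 mm of where they were. The third lay behind the gripper, so it was not re-checked, but the arm never went near it below tube height. The larger clip was never approached; only its tips show in the last picture.

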